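# Lock the grinder lid and hold it on pulse

## Task

Put the lid on the spice grinder: let its two pins into the notches of the mouth, press it down against the spring and turn it clockwise (seen from above) about a quarter turn, against the return spring, until it stops. The grinder runs only while the lid is held there, so finish with the lid still gripped, pressed in and turned to its stop; do not let go. Leave the other things on the worktop where they are.

Things in the scene. Friction and masses are not known exactly. Their poses are not given: they have to be found in the camera images.
- grinder: Black round spice grinder, fixed to the worktop, 120 across at the foot, 110 at the top, 95 high, open mouth on top. Origin: centre of its underside, z up; its two notches lie at its +x and -x (orange marks on the rim), half a turn looks the same. Green marks: where the pins end, 86 degrees clockwise of the notches. (Lengths in mm.)
- mouth (a point): Centre of the grinder's mouth, level with the collar's top, 95 above the worktop. The bright steel collar is 8 thick, inner diameter 80, with two notches 16 wide that reach out to 49 from the axis. Below it is a channel, radius 49, in which the lid's pins can turn. (Lengths in mm.)
- lid: Loose lid, about 0.12 kg, right way up on the worktop. Origin: centre of its underside, z up. Black plug, diameter 75, 21 high; two brass pins of 8 diameter at its +x and -x, axes 4 above the underside, tips 47 from the axis; white flange, diameter 86, from 21 to 26 high; wing grip on top. Half a turn looks the same. (Lengths in mm.)
- lid_grip (a point): Middle of the top of the lid's wing, 63 above its underside. The white upright wing is 64 long along the lid's x (in line with the pins), 16 thick, from 26 to 63 above the underside, orange marks at its ends; grip it across from above. (Lengths in mm.)
- spindle (a joint): Spring spindle, 24 across, mid-mouth, top 9 mm below the collar's top when free. Value: how far it is pressed, 0 to 0.010 m (bottom stop); 3 N to start, 8 N at the bottom. The lid's underside rests on it with the pins still in the notches; beyond 0.007 they pass below the collar and the lid can turn; the collar then keeps it down.
- turn_ring (a joint): Sprung ring under the collar, pushed round by the lid's pins. 0 at rest, grows as the lid turns clockwise, 1.38 rad at the stop. The pins meet it after about 0.11 rad from the notch centre, so the lid turns about 1.49 rad in all. Return spring 0.15 N m at first, 0.40 N m at the stop.
- lime_1: Bystander: green lime. Origin: centre of its underside. Leave it alone. (Lengths in mm.)
- garlic_1: Bystander: white garlic bulb. Origin: centre of its underside. Leave it alone. (Lengths in mm.)
- fish_tin: Bystander: low round tin, 86 x 40 high. Origin: centre of its underside. Leave it alone. (Lengths in mm.)
- tomato_1: Bystander: red tomato. Origin: centre of its underside. Leave it alone. (Lengths in mm.)
- tumbler_2: Bystander: clear drinking glass, 94 high. Origin: centre of its underside. Leave it alone. (Lengths in mm.)
- mug_blue: Bystander: dark mug with handle, 91 high. Origin: centre of its underside. Leave it alone. (Lengths in mm.)
- match_box: Bystander: small dark carton, 37 x 58 x 21. Origin: centre of its underside. Leave it alone. (Lengths in mm.)
Not all that is in view belongs to the job. What is shaped like the lid but pink or purple is not meant.

How it is judged (in metres and radians):
On the way, in this order (a step that is already met when the one before it is completed fails the run):
1. the lid sits in the mouth, pressed down against the spring with its pins below the collar (horizontal distance between lid and grinder below 0.006 m and angle between lid's own z axis and vertical below 0.12 rad and value of joint spindle above 0.0055 m and z of lid in the frame of grinder below 0.0815 m), for 0.1 s.
2. the lid is turned clockwise to the stop (all of step 1 and value of joint turn_ring above 1.2 rad), for 0.2 s.
At the end, for the whole second after the job is handed in: Lid centred in the mouth within 6 mm, upright within 0.12 rad, pins under the collar (spindle down over 5.5 mm, lid underside under 81.5 mm above the grinder's), turn ring beyond 1.2 of 1.38 rad, fingers still on the lid (over 2 N), through the last second (all of step 2 and contact force between the fingers and lid above 2 N); the arm keeps its last pose, push and grip.
It fails at once if a bystander (lime, garlic, tin, tomato, glass, mug or carton) is moved more than 30 mm (distance of any of lime_1, garlic_1, fish_tin, tomato_1, tumbler_2, mug_blue, match_box from where it was at the start of the episode above 0.03 m).
It also fails if it takes over 45 s, if anything falls off the work surface, if the arm or the gripper's body presses on something with over 40 N, if the wrist force passes 120 N, or if a joint passes its speed limit or range.

## Robot

A 6-joint arm with a two-finger parallel gripper is mounted at the origin on a cart in front of the work surface, level with it; the furniture and walls round the work are solid. World frame = base frame: x ahead of the robot, y to its left, z up, the work surface at z = 0. Lengths are in mm, angles in degrees, forces in N, time in s.
With the tool pointing down it reaches from about 375 to 900 mm from the base axis. Payload 3.1 kg.
Tool frame: the origin (TCP) lies between the finger pads; the fingertips stand 25 mm ahead of it and the grasp point (between the pads) lies 6 mm ahead of it (tips_ahead is the distance from the TCP to the fingertips, in mm); z points along the fingers, y is the line along which they close (so a half turn about z gives the same grasp; the last joint's range is limited). The gripper opens to 85 mm and grips with 20 to 120 N. Pads are 22 mm wide; open, the fingers measure 114 mm over their backs; the gripper's body (76 mm by 85 mm) begins 54 mm behind the grasp point. The pads swing forward as they close: fully open they stand 13 mm farther back than shut.
Start: joints at [-75.602, 30.224, 82.088, -0, 67.689, -10.227], TCP at [260.45, -568.122, 256.31] pointing down, gripper open.
Joint ranges: [-176.69, 176.69], [-43.24, 126.21], [12.49, 139.97], [-82, 262], [0, 151.66], [-163.58, 163.58]. Speed limits (degrees/s): [159.86, 159.86, 180, 180, 180, 180].

## Interface

Orientations are given as [roll, pitch, yaw] about the fixed x, y, z axes, in that order (R = Rz(yaw) Ry(pitch) Rx(roll)).
In Python, from workcell import * gives the robot as it stands.
- The arm moves only by the shell command python3 -m pendant 'ROWS' [FORCE]. ROWS is text: rows parted by semicolons, each of 7 numbers parted by spaces: the shift along the tool's x, y, z in units of 25 mm (1.0 is 25 mm), then the turn, a rotation vector about the tool's x, y, z in units of 5 degrees (1.0 is 5 degrees), then the opening, from 0 (shut) to 1 (fully open). In form: dx dy dz ax ay az fingers; .... A call has 1 to 20 rows; each row shifts and turns the commanded pose from where the row before left it, along the tool's axes as they then stand; what a row does not reach is not made up. A row lasts 1/10 s, in which the tool goes at most 50 mm and 8.59 degrees, less where a joint would pass 70% of its speed; a pose out of reach is approached as far as the arm can. A call is refused whole if a number of a shift passes 1 or a number of a turn 1, either way. A call with a gripper value outside its range is refused whole. The fingers move at their own pace and stop on an object; FORCE is the grip in N (left out, the last holds). Time passes only in rows, so rows that do not move let the fingers close. It gives the time, the measured TCP pose, the force, the opening and the grip force at its end, in the units of the state.
- read_state(): the state, without advancing time (a new reading comes with each control period).
- camera(name): name is "scene" or "top" or "wrist"; returns a dict with "img" (420x560x3 uint8, blue, green, red), "intrinsics" (3x3 intrinsics, pixels), "k1" (the pictures are not rectified: a ray, as slopes to the right and down, at radius r is drawn at 1 + k1 r^2 times it, then the intrinsics apply), "R" (3x3) and "t" (3): a world point X has camera coordinates R X + t. Camera axes: x right, y down, z forward; pixel columns grow to the right and rows downward; lengths in mm; the calibration is good to about 2 mm. A picture is of the moment at which its call begins. There is no depth.
- hand_in(): hands the job in; it is judged then, once.
The state is a dict: "time_s": time; "joint_pos": joint angles; "qvel": joint speeds; "tau": joint torques, N m; "ee_pos": TCP position; "tcp_rot": TCP orientation; "wrist_force": force on the tool from outside, world axes, zero at the start; "wrist_torque": the same for the moment, N m; "grip_width": finger opening in mm; "grip_force": force on a finger pad.
Only numpy, scipy, OpenCV 4.12 (cv2) and the standard library are available. Lean on these libraries where they do the work, as an engineer would, in place of code of your own. Each camera call takes 0.05 s, during which the arm holds its last target. There are 200 camera calls.

## Working session

There is one attempt and no reset: what is moved stays moved. The work goes in short steps, Python scripts to look and compute and a shell command to move; the robot and the scene stay as the last step left them, time stands still between calls to the robot, and variables do not carry over. Pictures are saved under pics/ and viewed, at most 10 in all, crops included, and the job is handed in when it is done.

```bash
mkdir -p pics
cat > h.py <<'E'
import numpy as np, cv2
from workcell import *
def ray(c,u,v):
    K=np.array(c["intrinsics"]);R=np.array(c["R"]);t=np.array(c["t"])
    p=cv2.undistortPoints(np.array([[[u,v]]],float),K,np.array([c["k1"],0,0,0,0.]))[0,0]
    return -R.T@t, R.T@np.array([p[0],p[1],1.])
def onz(c,u,v,z):
    o,d=ray(c,u,v); return o+d*(z-o[2])/d[2]
def two(rs):
    A=0;b=0
    for o,d in rs:
        d=d/np.linalg.norm(d);P=np.eye(3)-np.outer(d,d);A=A+P;b=b+P@o
    return np.linalg.solve(A,b)
E
python3 - <<'E'
from h import *
ims=[]
for n in("scene","top","wrist"):
    c=camera(n);cv2.imwrite(f"pics/{n}0.png",c["img"]);ims.append(c["img"])
    print(n,np.round(-np.array(c["R"]).T@c["t"]),c["k1"])
s=read_state();print({k:np.round(v,2) for k,v in s.items()})
E
```

```text
scene [ -77. 1411.  868.] -0.030736079784891412
top [ 284.  143. 1526.] -0.16669811017597608
wrist [ 323. -539.  371.] -0.10176278946827219
{'time_s': np.float64(0.15), 'joint_pos': array([-75.6 ,  30.27,  82.14,  -0.  ,  67.69, -10.23]), 'qvel': array([-0.06, -0.13, -0.13, -0.03,  0.  , -0.04]), 'tau': array([ 0.000e+00, -4.427e+01, -1.783e+01, -0.000e+00,  1.000e-02,
       -0.000e+00]), 'ee_pos': array([ 260.31, -567.66,  255.57]), 'tcp_rot': array([-1.7991e+02, -1.0000e-02,  2.4620e+01]), 'wrist_force': array([-0.13,  0.1 , -0.16]), 'wrist_torque': array([0.  , 0.02, 0.04]), 'grip_force': np.float64(0.0), 'grip_width': np.float64(85.11)}
```

View pics/top0.png

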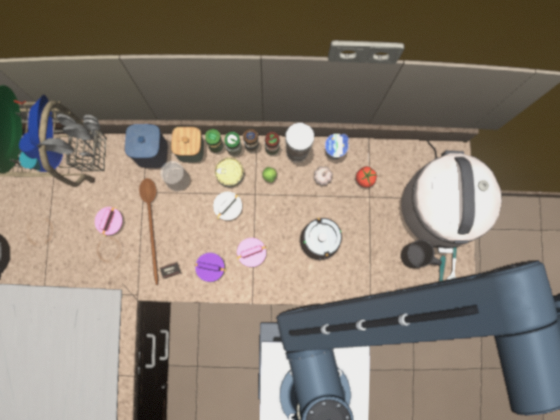

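View pics/scene0.png

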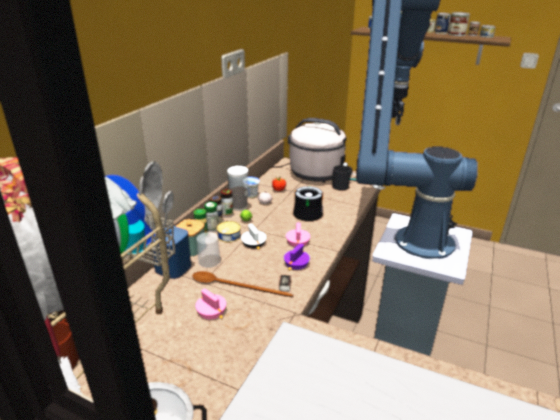

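Top view: the white lid is at about (228,206) and the grinder at (322,238). Pink and purple decoys are at (251,252), (210,267) and (109,221). In the scene view the lid is at (254,237) and the grinder at (308,203).

Run:
```python
from h import *
c=camera("top");s=camera("scene")
print("lid flange z26",onz(c,228,206,26).round(),"lid scene",onz(s,254,239,26).round())
print("grinder z95",onz(c,322,238,95).round(),"scene",onz(s,308,191,95).round())
for n,p in dict(lime=(270,174),garlic=(322,176),tin=(229,172),tumbler=(175,175),pinkdecoy=(251,252)).items(): print(n,onz(c,*p,20).round())
a=cv2.resize(c["img"][185:260,195:355],None,fx=4.8,fy=4.8,interpolation=3)
b=cv2.resize(s["img"][180:255,230:340],None,fx=3,fy=3,interpolation=3)
im=np.zeros((600,780,3),np.uint8);im[:a.shape[0],:a.shape[1]]=a;im[365:365+b.shape[0],:b.shape[1]]=b[:235]
cv2.imwrite("pics/crop.png",im)
w=camera("wrist");R=np.array(w["R"]);print(R.round(2));print(w["intrinsics"])
```

```text
lid flange z26 [546. 271.  26.] lid scene [541. 284.  26.]
grinder z95 [448.  -3.  95.] scene [460. -14.  95.]
lime [648. 148.  20.]
garlic [645. -10.  20.]
tin [651. 272.  20.]
tumbler [639. 436.  20.]
pinkdecoy [411. 199.  20.]
[[ 0.42 -0.91 -0.  ]
 [-0.87 -0.4   0.28]
 [-0.25 -0.12 -0.96]]
[[370.57308991   0.         279.67141146]
 [  0.         370.57308991 206.82433396]
 [  0.           0.           1.        ]]
```

View pics/crop.png

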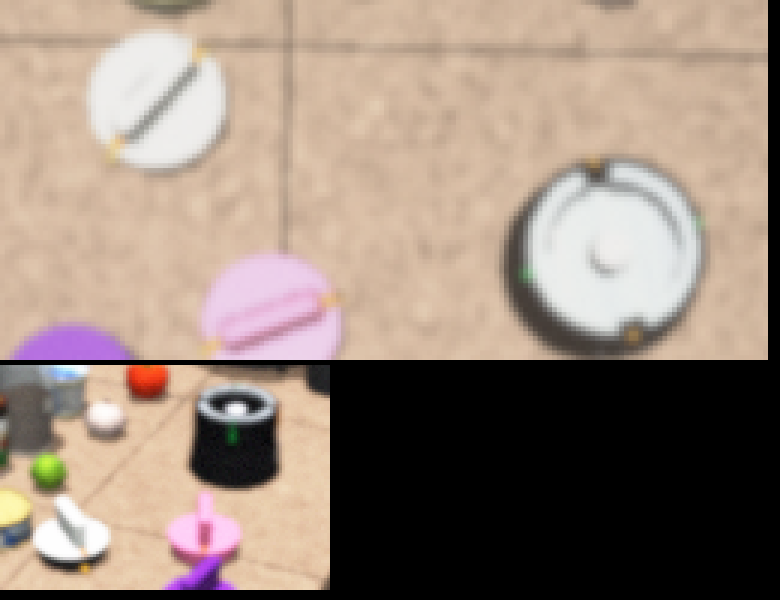

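```bash
python3 -m pendant '.94 -.995 0 0 0 0 1;.94 -.995 0 0 0 0 1;.94 -.995 0 0 0 0 1;.94 -.995 0 0 0 0 1;.94 -.995 0 0 0 0 1;.94 -.995 0 0 0 0 1;.94 -.995 0 0 0 0 1;.94 -.995 0 0 0 0 1;.94 -.995 0 0 0 0 1;.94 -.995 0 0 0 0 1;.94 -.995 0 0 0 0 1;.94 -.995 0 0 0 0 1;.94 -.995 0 0 0 0 1;.94 -.995 0 0 0 0 1;.94 -.995 0 0 0 0 1;0 0 0 0 0 0 1;0 0 0 0 0 0 1'
python3 -c "
from h import *;import pickle
pickle.dump(camera('wrist'),open('g1.pkl','wb'))"
python3 -m pendant '.94 -.995 0 0 0 0 1;.94 -.995 0 0 0 0 1;.94 -.995 0 0 0 0 1;0 0 0 0 0 0 1;0 0 0 0 0 0 1'
python3 -c "
from h import *;import pickle
pickle.dump(camera('wrist'),open('g2.pkl','wb'))
im=np.hstack([cv2.resize(pickle.load(open(f,'rb'))['img'],(400,300)) for f in('g1.pkl','g2.pkl')]);cv2.imwrite('pics/g12.png',im)"
```

```text
time_s: 2.0
ee_pos: [425.5, -81.6, 256.4]
tcp_rot: [180.0, 0.0, 24.8]
wrist_force: [0.1, -0.2, -0.6]
grip_width: 85.3
grip_force: 0.0
time_s: 2.55
ee_pos: [458.4, 14.4, 256.2]
tcp_rot: [180.0, 0.0, 24.6]
wrist_force: [-0.6, 0.3, 0.3]
grip_width: 85.1
grip_force: 0.0
```

View pics/g12.png

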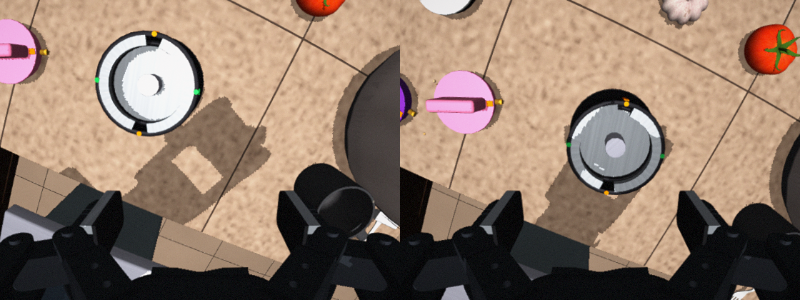

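```bash
python3 -m pendant '.94 -.995 0 0 0 0 1;.94 -.995 0 0 0 0 1;.94 -.995 0 0 0 0 1;.94 -.995 0 0 0 0 1;.94 -.995 0 0 0 0 1;.94 -.995 0 0 0 0 1;.94 -.995 0 0 0 0 1;.94 -.995 0 0 0 0 1;0 0 0 0 0 -1 1;0 0 0 0 0 -1 1;0 0 0 0 0 -1 1;0 0 0 0 0 -1 1;0 0 0 0 0 -1 1;0 0 0 0 0 -1 1;0 0 0 0 0 -1 1;0 0 0 0 0 -1 1;0 0 0 0 0 -1 1;0 0 0 0 0 -1 1;0 0 0 0 0 -1 1'
python3 -m pendant '0 0 0 0 0 -1 1;0 0 0 0 0 -1 1;0 0 0 0 0 -1 1;0 0 0 0 0 -1 1;0 0 0 0 0 -1 1;0 0 0 0 0 -1 1;0 0 0 0 0 -1 1;0 0 0 0 0 -1 1;0 0 0 0 0 -1 1;0 0 0 0 0 -1 1;0 0 0 0 0 -1 1;0 0 0 0 0 -.7 1;0 0 0 0 0 0 1;0 0 0 0 0 0 1'
python3 -c "
from h import *;import pickle
pickle.dump(camera('wrist'),open('l1.pkl','wb'))"
python3 -m pendant '0 0 1 0 0 0 1;0 0 1 0 0 0 1;0 0 1 0 0 0 1;0 0 0 0 0 0 1;0 0 0 0 0 0 1'
python3 -c "
from h import *;import pickle
pickle.dump(camera('wrist'),open('l2.pkl','wb'))
im=np.hstack([cv2.resize(pickle.load(open(f,'rb'))['img'],(400,300)) for f in('l1.pkl','l2.pkl')]);cv2.imwrite('pics/l12.png',im)"
```

```text
time_s: 4.5
ee_pos: [547.1, 271.9, 256.1]
tcp_rot: [-180.0, 0.0, 79.7]
wrist_force: [0.4, -0.1, 0.8]
grip_width: 85.4
grip_force: 0.0
time_s: 5.9
ee_pos: [546.9, 272.8, 256.2]
tcp_rot: [-180.0, 0.0, 137.9]
wrist_force: [-0.0, 0.2, 0.1]
grip_width: 85.4
grip_force: 0.0
time_s: 6.45
ee_pos: [546.6, 274.2, 181.3]
tcp_rot: [-180.0, -0.0, 138.1]
wrist_force: [0.3, -0.5, 0.2]
grip_width: 85.1
grip_force: 0.0
```

View pics/l12.png

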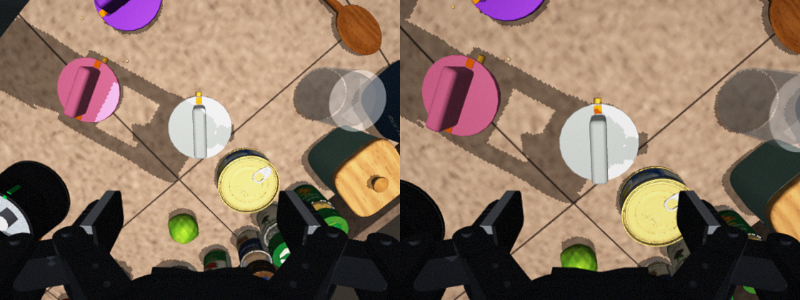

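Left pair: grinder with orange marks at about (154,34) and (139,133), later (226,103) and (206,193), plus green marks at its sides. Second pair: lid at about (200,127) and (199,145), its wing nearly along the image vertical.

Run:
```python
from h import *; import pickle
L=[pickle.load(open(f,'rb')) for f in('g1.pkl','g2.pkl','l1.pkl','l2.pkl')]
def blobs(c,lo,hi,box):
    x0,y0,x1,y1=box;h=cv2.cvtColor(c["img"],cv2.COLOR_BGR2HSV)[y0:y1,x0:x1]
    n,_,st,ce=cv2.connectedComponentsWithStats(cv2.inRange(h,lo,hi))
    return [(ce[i]+[x0,y0]).round(1).tolist()+[int(st[i,4])] for i in range(1,n) if st[i,4]>5]
O=((10,170,150),(28,255,255));G=((40,150,90),(85,255,255))
gb=[(120,30,300,200),(215,110,390,290)]
for c,b in zip(L[:2],gb): print("or",blobs(c,*O,b),"gr",blobs(c,*G,b))
for c,b in zip(L[2:],[(230,115,330,230),(215,125,340,265)]): print("lid or",blobs(c,*O,b))
a=cv2.resize(L[2]["img"][120:230,225:335],(400,400),interpolation=2);b=cv2.resize(L[3]["img"][130:270,210:350],(400,400),interpolation=2)
cv2.imwrite("pics/lc.png",np.hstack([a,b]))
```

```text
or [[215.8, 46.3, 57], [194.1, 186.5, 38]] gr [[135.3, 111.4, 38], [275.6, 128.3, 59]]
or [[316.8, 143.4, 58], [288.5, 269.4, 31]] gr [[235.7, 202.1, 32], [366.8, 218.1, 27]]
lid or [[277.9, 131.0, 32], [278.0, 140.7, 58]]
lid or [[276.7, 140.5, 66], [276.5, 153.0, 109]]
```

View pics/lc.png

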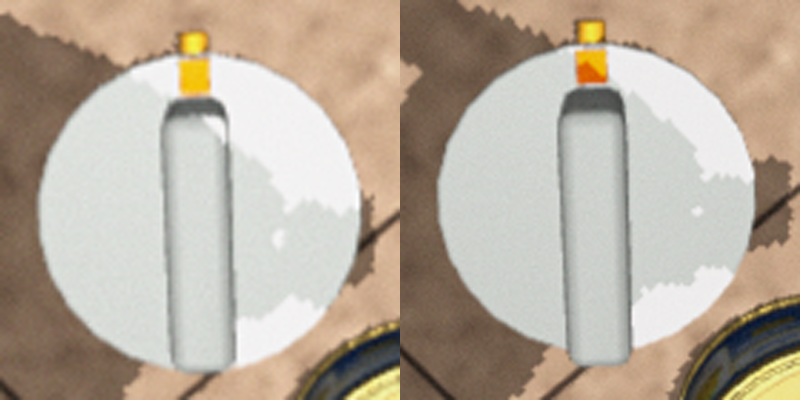

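Run:
```python
from h import *; import pickle
g1,g2,l1,l2=[pickle.load(open(f,'rb')) for f in('g1.pkl','g2.pkl','l1.pkl','l2.pkl')]
T=lambda a,b,p,q: two([ray(a,*p),ray(b,*q)])
oa=T(g1,g2,(215.8,46.3),(316.8,143.4));ob=T(g1,g2,(194.1,186.5),(288.5,269.4))
ga=T(g1,g2,(135.3,111.4),(235.7,202.1));gb=T(g1,g2,(275.6,128.3),(366.8,218.1))
print("orange",oa.round(1),ob.round(1),"green",ga.round(1),gb.round(1))
for n,c,P in(("g1",g1,[(215.8,46.3),(194.1,186.5),(135.3,111.4),(275.6,128.3)]),("g2",g2,[(316.8,143.4),(288.5,269.4),(235.7,202.1),(366.8,218.1)])):
    q=[onz(c,*p,95) for p in P];print(n,((q[0]+q[1])/2).round(1),((q[2]+q[3])/2).round(1),np.degrees(np.arctan2(*(q[0]-q[1])[1::-1])).round(1),np.linalg.norm(q[0]-q[1]).round(1))
wa=T(l1,l2,(278.9,150.3),(277.9,167.8));wb=T(l1,l2,(281.1,221.8),(280,257.4))
print("wing ends",wa.round(1),wb.round(1))
print("pin",T(l1,l2,(277.9,131),(276.7,140.5)).round(1))
for c,A,B in((l1,(278.9,150.3),(281.1,221.8)),(l2,(277.9,167.8),(280,257.4))):
    a,b=onz(c,*A,63),onz(c,*B,63);print(((a+b)/2).round(1),np.linalg.norm(a-b).round(1),np.degrees(np.arctan2(*(a-b)[1::-1])).round(1))
# flange circle from white mask contour, cast on z=26
for c,box in((l1,(225,120,335,230)),(l2,(210,130,350,270))):
    x0,y0,x1,y1=box;h=cv2.cvtColor(c["img"],cv2.COLOR_BGR2HSV)[y0:y1,x0:x1]
    m=cv2.morphologyEx(cv2.inRange(h,(0,0,120),(179,50,255)),cv2.MORPH_OPEN,np.ones((5,5)))
    k=max(cv2.findContours(m,0,1)[0],key=cv2.contourArea)[:,0]+[x0,y0]
    P=np.array([onz(c,*p,26)[:2] for p in k]);ct=P.mean(0)
    for r in range(8):
        A=np.c_[2*P,np.ones(len(P))];s=np.linalg.lstsq(A,(P**2).sum(1),rcond=None)[0];ct=s[:2];R=np.sqrt(s[2]+ct@ct)
        e=abs(np.hypot(*(P-ct).T)-R);P=P[e<max(1,2*np.median(e))]
    print("flange",ct.round(1),R.round(1),len(P))
print(read_state()["ee_pos"],read_state()["tcp_rot"])
```

```text
orange [504.3   3.9  92. ] [402.5 -20.3  94.2] green [437.2  41.5  93.2] [468.4 -59.1  91.4]
g1 [453.4  -8.5  95. ] [453.4  -9.2  95. ] 13.2 103.9
g2 [453.7  -7.9  95. ] [453.2  -8.1  95. ] 13.4 104.8
wing ends [522.5 291.6  67.2] [571.6 249.6  59.2]
pin [513.2 298.4  13.3]
[546.8 270.8  63. ] 62.8 139.7
[546.8 270.9  63. ] 62.2 139.3
flange [547.3 269.5] 42.3 225
flange [547.1 269.7] 42.2 277
[547.22553473 274.40598666 182.25292881] [1.79922218e+02 5.17662855e-02 1.38094219e+02]
```

```bash
python3 -m pendant '-.13 -.115 .5 0 0 -.28 1;0 0 .8 0 0 0 1;0 0 .8 0 0 0 1;0 0 .8 0 0 0 1;0 0 .8 0 0 0 1;0 0 .8 0 0 0 1;0 0 .5 0 0 0 1;0 0 0 0 0 0 1;0 0 0 0 0 0 1' 100
python3 -m pendant '0 0 0 0 0 0 0;0 0 0 0 0 0 0;0 0 0 0 0 0 0;0 0 0 0 0 0 0;0 0 0 0 0 0 0;0 0 0 0 0 0 0;0 0 0 0 0 0 0;0 0 0 0 0 0 0;0 0 0 0 0 0 0;0 0 0 0 0 0 0' 100
```

```text
time_s: 7.4
ee_pos: [547.7, 270.3, 57.3]
tcp_rot: [179.9, 0.1, 139.5]
wrist_force: [-0.2, -0.2, 0.4]
grip_width: 84.8
grip_force: 0.0
time_s: 8.4
ee_pos: [547.3, 270.2, 56.8]
tcp_rot: [179.9, 0.0, 139.5]
wrist_force: [0.2, 1.0, 5.7]
grip_width: 14.8
grip_force: 98.2
```

```bash
python3 -m pendant '0 0 -.6 0 0 0 0;0 0 -1 0 0 0 0;0 0 -1 0 0 0 0;0 0 -1 0 0 0 0;0 0 -1 0 0 -.9 0;0 0 -1 0 0 -.9 0;0 0 0 0 0 -.9 0;0 0 0 0 0 -.9 0;0 0 0 0 0 -.9 0;0 0 0 0 0 -.9 0;0 0 0 0 0 -.9 0;0 0 0 0 0 -.9 0;0 0 0 0 0 -.9 0;0 0 0 0 0 -.9 0;0 0 0 0 0 -.9 0;0 0 0 0 0 -.86 0;0 0 0 0 0 0 0'
python3 -m pendant '.5 -.8 0 0 0 0 0;.5 -.8 0 0 0 0 0;.5 -.8 0 0 0 0 0;.5 -.8 0 0 0 0 0;.5 -.8 0 0 0 0 0;.5 -.8 0 0 0 0 0;.5 -.8 0 0 0 0 0;.5 -.8 0 0 0 0 0;.5 -.8 0 0 0 0 0;.5 -.8 0 0 0 0 0;.5 -.8 0 0 0 0 0;.5 -.8 0 0 0 0 0;.2 -.38 0 0 0 0 0;0 0 0 0 0 0 0;0 0 0 0 0 0 0;0 0 0 0 0 0 0'
python3 -c "
from h import *;import pickle
c=camera('wrist');pickle.dump(c,open('h1.pkl','wb'));cv2.imwrite('pics/h1.png',cv2.resize(c['img'],(800,600)))
S=[read_state() for _ in range(5)];print(np.mean([s['ee_pos'] for s in S],0),np.mean([s['wrist_force'] for s in S],0),S[0]['tcp_rot'])"
```

```text
time_s: 10.1
ee_pos: [546.3, 269.9, 196.4]
tcp_rot: [-180.0, -0.1, -166.7]
wrist_force: [-0.6, 0.5, -0.5]
grip_width: 14.5
grip_force: 97.5
time_s: 11.7
ee_pos: [453.9, -7.7, 196.4]
tcp_rot: [180.0, 0.0, -166.6]
wrist_force: [0.5, -0.0, 0.0]
grip_width: 14.5
grip_force: 97.7
[453.80766737  -7.62470191 196.34609023] [ 0.03435603 -0.35891774 -0.61000232] [ 1.79991551e+02  1.32704433e-02 -1.66619728e+02]
```

View pics/h1.png

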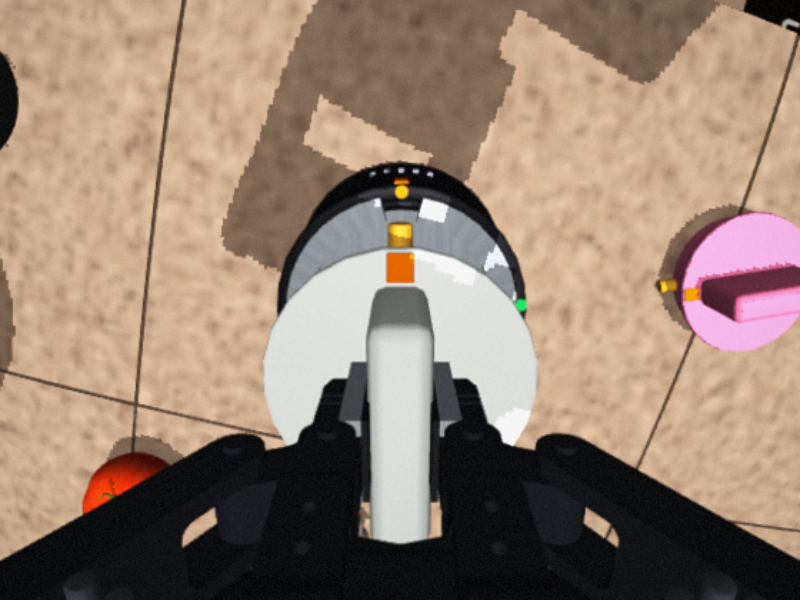

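The lid is gripped level, with its pin (400,236) in line with the notch mark (401,190). A quick check of the radial offset follows.

Run:
```python
from h import *; import pickle
c=pickle.load(open('h1.pkl','rb'));k=.7
y=np.radians(193.3);X=np.array([np.cos(y),np.sin(y)]);Y=np.array([-X[1],X[0]]);C=np.array([453.4,-8.4])
for n,u,v,z in(("notch mark (exp 52)",402,191,94),("pin tip top (exp 47)",400,223,146),("flange front (43)",400,248,166),("wing top end (32)",400,328,203),("flange L",264,372,166),("flange R",537,372,166)):
    p=onz(c,u*k,v*k,z)[:2]-C;print(n,(p@X).round(1),(p@Y).round(1))
```

```text
notch mark (exp 52) 52.5 -0.6
pin tip top (exp 47) 47.0 0.2
flange front (43) 42.9 0.2
wing top end (32) 32.3 0.2
flange L 4.8 41.4
flange R 4.9 -41.4
```

```bash
python3 -m pendant '0 0 .5 0 0 0 0;0 0 .6 0 0 0 0;0 0 .5 0 0 0 0;0 0 .3 0 0 0 0;0 0 .1 0 0 0 0;0 0 0 0 0 0 0;0 0 0 0 0 0 0' 
python3 -m pendant '0 0 .1 0 0 0 0;0 0 .1 0 0 0 0;0 0 .1 0 0 0 0;0 0 .1 0 0 0 0;0 0 0 0 0 0 0;0 0 0 0 0 0 0'
```

```text
time_s: 12.45
ee_pos: [453.9, -8.3, 146.7]
tcp_rot: [-180.0, 0.0, -166.7]
wrist_force: [-0.2, -0.6, -2.7]
grip_width: 14.4
grip_force: 97.7
time_s: 13.05
ee_pos: [454.0, -8.5, 136.6]
tcp_rot: [-180.0, 0.1, -166.7]
wrist_force: [-0.3, 0.0, 3.6]
grip_width: 14.6
grip_force: 98.3
```

```bash
python3 -m pendant '0 0 .08 0 0 0 0;0 0 .08 0 0 0 0;0 0 .06 0 0 0 0;0 0 0 0 0 0 0;0 0 0 0 0 0 0;0 0 0 0 0 0 0'
python3 -c "
from h import *
import numpy as np
c=camera('top')
S=[]
for _ in range(5): S.append(read_state()); 
print(np.mean([s['wrist_force'] for s in S],0),S[0]['wrist_torque'])"
```

```text
time_s: 13.65
ee_pos: [454.1, -8.5, 132.6]
tcp_rot: [-179.9, 0.1, -166.7]
wrist_force: [-2.6, 0.6, 19.4]
grip_width: 14.5
grip_force: 101.2
[-1.04563817 -0.26903299 21.59551466] [ 0.18039067  0.43888147 -0.01361286]
```

```bash
python3 -m pendant '0 0 -.03 0 0 0 0;0 0 0 0 0 .4 0;0 0 0 0 0 .8 0;0 0 0 0 0 .8 0;0 0 0 0 0 .8 0;0 0 0 0 0 .8 0;0 0 0 0 0 .8 0;0 0 0 0 0 .8 0;0 0 0 0 0 .8 0;0 0 0 0 0 .8 0;0 0 0 0 0 0 0'
python3 -c "
from h import *
s=read_state();print(s['wrist_force'],s['wrist_torque'],s['joint_pos'])"
```

```text
time_s: 14.8
ee_pos: [453.9, -7.4, 132.7]
tcp_rot: [179.9, 0.1, 159.3]
wrist_force: [-0.5, 5.8, 13.4]
grip_width: 14.6
grip_force: 99.9
[-0.54480791  5.841896   13.36257415] [ 1.05434551 -0.03496531  0.15555483] [-15.14528137  29.76490411 112.74605038   0.14859937  37.41776238
 -84.521651  ]
```

```bash
python3 -m pendant '0 0 0 0 0 .8 0;0 0 0 0 0 .8 0;0 0 0 0 0 .8 0;0 0 0 0 0 .8 0;0 0 0 0 0 .8 0;0 0 0 0 0 .8 0;0 0 0 0 0 .8 0;0 0 0 0 0 .8 0;0 0 0 0 0 .8 0;0 0 0 0 0 .8 0;0 0 0 0 0 .8 0;0 0 0 0 0 .8 0;0 0 0 0 0 0 0;0 0 0 0 0 0 0'
python3 -c "
from h import *;import pickle
s=read_state();print(s['wrist_force'],s['wrist_torque'],s['joint_pos'])
c=camera('wrist');pickle.dump(c,open('e.pkl','wb'));cv2.imwrite('pics/e.png',cv2.resize(c['img'],(800,600)))"
```

```text
time_s: 16.2
ee_pos: [454.2, -7.5, 132.7]
tcp_rot: [179.9, -0.0, 111.3]
wrist_force: [0.9, 5.5, 12.0]
grip_width: 14.5
grip_force: 99.8
[ 0.89835722  5.49436008 12.02491283] [ 1.01041646 -0.08087615  0.21342054] [-15.13877477  29.76974041 112.72837224   0.14682035  37.39073233
 -36.59572616]
```

View pics/e.png

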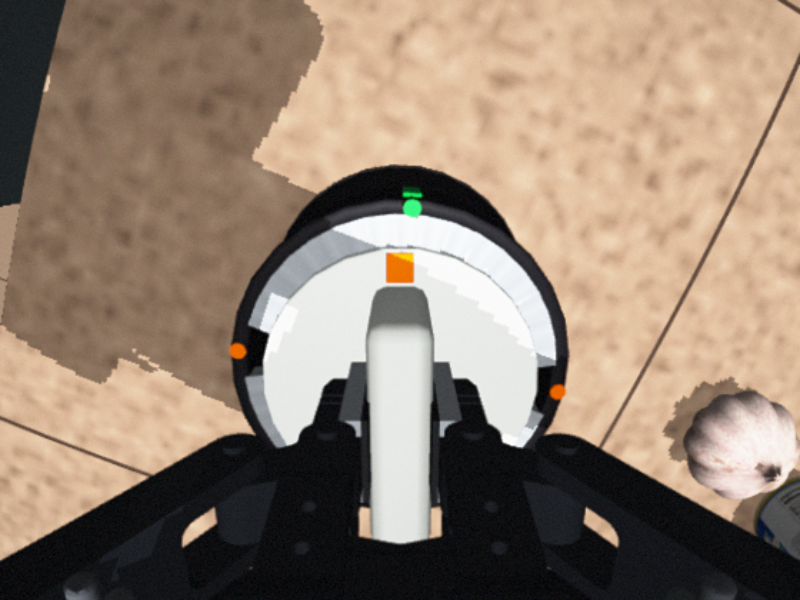

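The lid turns with the gripper and its mark at (400,268) is about 4° short of the green mark at (412,208). I'll turn a bit further and watch the torque.

```bash
python3 -m pendant '0 0 0 0 0 .4 0;0 0 0 0 0 .4 0;0 0 0 0 0 .2 0;0 0 0 0 0 0 0;0 0 0 0 0 0 0;0 0 0 0 0 0 0;0 0 0 0 0 0 0'
python3 -c "
from h import *;import pickle
s=read_state();print(s['wrist_force'],s['wrist_torque'],s['tcp_rot'])
c=camera('wrist');cv2.imwrite('pics/f.png',cv2.resize(c['img'],(800,600)))"
```

```text
time_s: 16.95
ee_pos: [454.4, -7.3, 132.7]
tcp_rot: [179.8, 0.0, 106.5]
wrist_force: [0.7, 6.8, 12.6]
grip_width: 15.0
grip_force: 100.1
[ 0.74305347  6.79471016 12.64600273] [ 1.3810283  -0.22568024  0.92303357] [1.79849460e+02 1.17985204e-02 1.06526307e+02]
```

View pics/f.png

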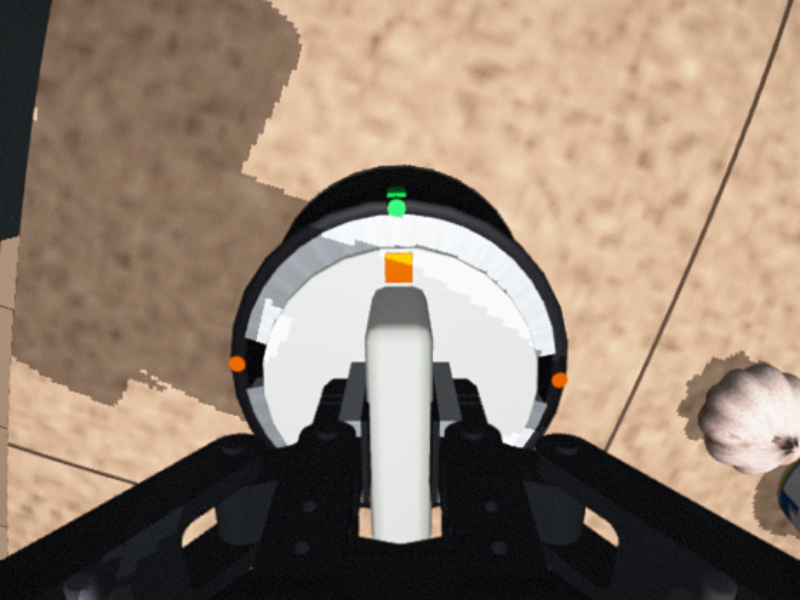

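The torque jumped from 0.21 to 0.92 N m, so the lid is at its stop. The wing mark (398,268) lines up with the green mark (397,208) and the push is about 13 N.

```bash
python3 -c "
from h import *
print(hand_in())"
```

```text
the job is handed in; nothing more can be done
None
```

I handed the job in with the lid seated in the grinder, pressed down, turned clockwise to its stop and still gripped at about 100 N; the hand-in returned no verdict.

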